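# Sort the griddle turners into their docks

### The job

Put away every griddle turner lying on the table: slide each one blade first and flat into a bay of its matching dock, wide blades into the dock with wide bays and narrow blades into the dock with narrow bays, one to a bay, straight and fully home against the back, and let go. Leave the two shakers where they are.

Things in the scene. Friction and masses are not known exactly. Their poses are not given: they have to be found in the camera images.
- wide_a: griddle turner with a 56 mm wide blade (a wide one; may be absent); Lies flat, 137 mm long, 90 g. Dark wood handle 75x18x14 high from x = -47 to +28, then an 8 mm neck and 54 mm steel blade, both 4 thick and level with the underside; last 10 mm of the blade 10 narrower. Origin: underside of the handle at the balance point, good to grip across. +x to the blade tip (at x = +90), z up
- wide_a_tip (a point): middle of the blade's tip edge of wide_a, on its underside
- narrow_a: griddle turner with a 36 mm wide blade (a narrow one; may be absent); Lies flat, 137 mm long, 90 g. Dark wood handle 75x18x14 high from x = -47 to +28, then an 8 mm neck and 54 mm steel blade, both 4 thick and level with the underside; last 10 mm of the blade 10 narrower. Origin: underside of the handle at the balance point, good to grip across. +x to the blade tip (at x = +90), z up
- narrow_a_tip (a point): middle of the blade's tip edge of narrow_a, on its underside
- wide_b: griddle turner with a 56 mm wide blade (a wide one; may be absent); Lies flat, 137 mm long, 90 g. Dark wood handle 75x18x14 high from x = -47 to +28, then an 8 mm neck and 54 mm steel blade, both 4 thick and level with the underside; last 10 mm of the blade 10 narrower. Origin: underside of the handle at the balance point, good to grip across. +x to the blade tip (at x = +90), z up
- wide_b_tip (a point): middle of the blade's tip edge of wide_b, on its underside
- narrow_b: griddle turner with a 36 mm wide blade (a narrow one; may be absent); Lies flat, 137 mm long, 90 g. Dark wood handle 75x18x14 high from x = -47 to +28, then an 8 mm neck and 54 mm steel blade, both 4 thick and level with the underside; last 10 mm of the blade 10 narrower. Origin: underside of the handle at the balance point, good to grip across. +x to the blade tip (at x = +90), z up
- narrow_b_tip (a point): middle of the blade's tip edge of narrow_b, on its underside
- dock_wide: fixed dock for 56 mm blades, 148 wide (y), 62 deep, 18 high: two flat bays 62 wide, 8 high, 54 deep, from a 4 mm floor to a steel roof, between 8 mm wood walls with round noses. Origin: centre of underside. Blades go in along +x, mouths at x = -31 (walls 4, flared lips 5 proud), back wall at +23. A home tool shows its neck; its released handle sinks to the table
- dock_wide_bay0 (a point): innermost point of bay 0 (the one on the dock's -y side): middle of the bay's width, at the back wall, on the bay's floor 4 mm above the table
- dock_wide_bay1 (a point): innermost point of bay 1 (the one on the dock's +y side): middle of the bay's width, at the back wall, on the bay's floor 4 mm above the table
- dock_narrow: fixed dock for 36 mm blades, 126 wide (y), 62 deep, 18 high: two flat bays 42 wide, 8 high, 54 deep, from a 4 mm floor to a steel roof, between 14 mm wood walls with round noses. Origin: centre of underside. Blades go in along +x, mouths at x = -31 (walls 7, flared lips 5 proud), back wall at +23. A home tool shows its neck; its released handle sinks to the table
- dock_narrow_bay0 (a point): innermost point of bay 0 (the one on the dock's -y side): middle of the bay's width, at the back wall, on the bay's floor 4 mm above the table
- dock_narrow_bay1 (a point): innermost point of bay 1 (the one on the dock's +y side): middle of the bay's width, at the back wall, on the bay's floor 4 mm above the table
- salt: glass shaker with a pink flip lid, 58x56x89 mm, origin under its centre; not part of the job
- pepper: glass shaker with a mint green flip lid, 58x56x89 mm, origin under its centre; not part of the job
Mind the look-alikes: they are no part of the job. Leave any red look-alike of the wide_b alone.

How it is judged (in metres and radians):
At the end, for the whole second after the job is handed in: every turner present is flat in a bay of the dock of its own width: blade tip within 8 mm horizontally of the bay's innermost point, under the roof (tip less than 8 mm above the bay floor), pointing along the bay within 11 degrees, released and at rest (((horizontal distance between wide_a_tip and dock_wide_bay0 below 0.008 m and z of wide_a_tip in the frame of dock_wide_bay0 below 0.008 m and angle between the x axis of wide_a and the x axis of dock_wide, either way round below 0.2 rad) or (horizontal distance between wide_a_tip and dock_wide_bay1 below 0.008 m and z of wide_a_tip in the frame of dock_wide_bay1 below 0.008 m and angle between the x axis of wide_a and the x axis of dock_wide, either way round below 0.2 rad)) and ((horizontal distance between narrow_a_tip and dock_narrow_bay0 below 0.008 m and z of narrow_a_tip in the frame of dock_narrow_bay0 below 0.008 m and angle between the x axis of narrow_a and the x axis of dock_narrow, either way round below 0.2 rad) or (horizontal distance between narrow_a_tip and dock_narrow_bay1 below 0.008 m and z of narrow_a_tip in the frame of dock_narrow_bay1 below 0.008 m and angle between the x axis of narrow_a and the x axis of dock_narrow, either way round below 0.2 rad)) and ((horizontal distance between wide_b_tip and dock_wide_bay0 below 0.008 m and z of wide_b_tip in the frame of dock_wide_bay0 below 0.008 m and angle between the x axis of wide_b and the x axis of dock_wide, either way round below 0.2 rad) or (horizontal distance between wide_b_tip and dock_wide_bay1 below 0.008 m and z of wide_b_tip in the frame of dock_wide_bay1 below 0.008 m and angle between the x axis of wide_b and the x axis of dock_wide, either way round below 0.2 rad)) and ((horizontal distance between narrow_b_tip and dock_narrow_bay0 below 0.008 m and z of narrow_b_tip in the frame of dock_narrow_bay0 below 0.008 m and angle between the x axis of narrow_b and the x axis of dock_narrow, either way round below 0.2 rad) or (horizontal distance between narrow_b_tip and dock_narrow_bay1 below 0.008 m and z of narrow_b_tip in the frame of dock_narrow_bay1 below 0.008 m and angle between the x axis of narrow_b and the x axis of dock_narrow, either way round below 0.2 rad)) and linear speed of each of wide_a, narrow_a, wide_b, narrow_b below 0.02 m/s); the robot touches nothing.
It fails at once if the pink-lidded shaker is pushed more than 3 cm away (distance of salt from where it was at the start of the episode above 0.03 m).
It fails at once if the green-lidded shaker is pushed more than 3 cm away (distance of pepper from where it was at the start of the episode above 0.03 m).
Of wide_a, narrow_a, wide_b, narrow_b only 3 to 4 are there at a start; the rules pass over those that are not, and their reading is None.
At some moment in a run one of wide_a, narrow_a, wide_b, narrow_b may be knocked a few centimetres aside while the robot is not near it.
Once in a run the grip may slacken for a moment while it holds something.
It also fails if it takes over 210 s, if anything falls off the work surface, if the arm or the gripper's body presses on something with over 40 N, if the wrist force passes 120 N, or if a joint passes its speed limit or range.

### The arm

A 7-joint arm with a two-finger parallel gripper is mounted at the origin on the work surface; the furniture and walls round the work are solid. World frame = base frame: x ahead of the robot, y to its left, z up, the work surface at z = 0. Lengths are in mm, angles in rad, forces in N, time in s.
With the tool pointing down it reaches from about 425 to 875 mm from the base axis. Payload 8.4 kg.
Tool frame: the origin (TCP) lies at the very end of the fingers, on their centre line; the grasp point (between the pads) lies 19 mm behind it (ctrl.grip_point_offset is the distance from the TCP to the grasp point, in mm); z points along the fingers, y is the line along which they close (so a half turn about z gives the same grasp; the last joint's range is limited). The gripper opens to 85 mm and grips with 20 to 120 N. Pads are 22 mm wide; open, the fingers measure 114 mm over their backs; the gripper's body (76 mm by 85 mm) begins 54 mm behind the grasp point. The pads swing forward as they close: fully open they stand 13 mm farther back than shut.
Start: joints at [-1.355, 0.333, 0.04, 1.465, -0.013, 1.343, -0.059], TCP at [201.258, 618.028, 231.308] pointing down, gripper open.
Joint ranges: [-2.58, 2.58], [-0.38, 2.09], [-1.3, 1.39], [0.25, 2.4], [-1.5, 4.64], [0.08, 2.09], [-2.65, 2.65]. Speed limits (rad/s): [2.22, 2.22, 2.79, 2.79, 3.14, 3.14, 3.14].

### API

Orientations are given as a rotation vector (axis times angle).
In Python, from workcell import ctrl gives the robot as it stands.
- The arm moves only by the tool carry_out, never from a script. Its argument "series" is one flat list of numbers, 5 for each row, row after row: the finger opening in m, from 0 to 0.0854, then the shift along the tool's x, y, z in m, then the turn about the tool's z in rad. In form: [gripper, x, y, z, spin, gripper, x, y, z, spin, ...]. A call has 1 to 5 rows; each row shifts and turns the commanded pose from where the row before left it, along the tool's axes as they then stand; what a row does not reach is not made up. A row lasts 1/10 s, in which the tool goes at most 50 mm and 8.59 degrees, less where a joint would pass 70% of its speed; a pose out of reach is approached as far as the arm can. A call with a gripper value outside its range is refused whole. The fingers move at their own pace and stop on an object; "newtons" is the grip in N (left out, the last holds). Time passes only in rows, so rows that do not move let the fingers close. It gives the time, the measured TCP pose, the force, the opening and the grip force at its end, in the units of the state.
- ctrl.read_state(): the state, without advancing time (a new reading comes with each control period).
- ctrl.snapshot(name): name is "scene" or "top" or "wrist"; returns (picture, depth): 400x640x3 uint8, blue, green, red; 400x640 float32, mm along the optical axis (not along the pixel's ray), 0 where there is no reading.
- ctrl.camera_params(name): a dict with "camera_matrix" (3x3 intrinsics, pixels), "cam_to_world" (4x4, takes a point from camera to world coordinates). Camera axes: x right, y up, looking along -z (the intrinsics and any distortion apply to the point x, -y, -z); pixel columns grow to the right and rows downward; lengths in mm; the calibration is good to about 2 mm. A picture is of the moment at which its call begins: read the wrist's pose just before it. camera_params takes no time and is no camera call; for the wrist camera it gives the pose at the moment of the call.
- ctrl.sign_off(): hands the job in; it is judged then, once.
Trained networks look in the newest picture that a camera, given by its name, has taken for a name from the list of things; names that differ only in an ending like _2 or _b are one class to them, and where a whole thing is asked for, a point or a joint stands for the part that bears it (a point fixed in the world has none). Each returns a list of dicts, best first, with "p" (0 to 1); they miss things now and then, are a little off and sometimes report something else, mostly with a low value. They report only what shows in the picture. A call takes as long as a camera call. They do not tell look-alikes from the thing itself.
- ctrl.cut_out(target, camera): "region" (400x640 bool, what is visible of it) and "box" ([centre column, centre row, width, height] in pixels, round what is visible of it).
The state is a dict: "time_s": time; "joints": joint angles; "qd": joint speeds; "joint_torque": joint torques, N m; "ee_pos": TCP position; "tool_rot": TCP orientation; "force": force on the tool from outside, world axes, zero at the start; "ft_torque": the same for the moment, N m; "width": opening from 0.0 (shut) to 1.0 (fully open); "grip_force": force on a finger pad.
Only numpy, scipy, OpenCV 4.12 (cv2) and the standard library are available. Lean on these libraries where they do the work, as an engineer would, in place of code of your own. Each camera call takes 0.05 s, during which the arm holds its last target. There are 200 camera calls.

## Working session

There is one attempt and no reset: what is moved stays moved. The work goes in short steps, Python scripts to look and compute and a tool call to move; the robot and the scene stay as the last step left them, time stands still between calls to the robot, and variables do not carry over. Pictures are saved under pics/ and viewed, at most 14 in all, crops included, and the job is handed in when it is done.

Besides the shell and the picture viewer there is one more tool, called after "Call:" in YAML: its name, and indented under it one key for each argument. carry_out: Moves the arm, as the interface text tells. Its arguments: {"type":"object","properties":{"series":{"type":"array"},"newtons":{"type":"number"}},"required":["series"]}

```bash
mkdir -p pics
cat > h.py <<'E'
import numpy as np,cv2
from workcell import ctrl
from scipy.spatial.transform import Rotation as R
def world(cam,depth,us,vs):
    p=ctrl.camera_params(cam);K=np.array(p["camera_matrix"]);T=np.array(p["cam_to_world"])
    us=np.asarray(us);vs=np.asarray(vs)
    z=depth[vs,us].astype(float)
    x=(us-K[0,2])/K[0,0]*z;y=(vs-K[1,2])/K[1,1]*z
    P=np.stack([x,-y,-z,np.ones_like(z)],-1)@T.T
    return P[...,:3],z
E
python3 - <<'E'
from h import *
s=ctrl.read_state();print({k:np.round(v,3).tolist() for k,v in s.items()})
print(R.from_rotvec(s["tool_rot"]).as_matrix().round(3))
for c in ["top","scene"]:
    im,d=ctrl.snapshot(c);cv2.imwrite(f"pics/{c}0.png",im);np.save(f"{c}d.npy",d)
    p=ctrl.camera_params(c);print(c,np.round(p["camera_matrix"],1).tolist(),np.round(p["cam_to_world"],3).tolist(),p.keys())
    for n in ["wide_a","narrow_a","dock_wide","dock_narrow","salt","pepper"]:
        for r in ctrl.cut_out(n,c):
            v,u=np.nonzero(r["region"]);P,z=world(c,d,u,v);P=P[z>0]
            print(c,n,round(r["p"],2),np.round(r["box"]).tolist(),np.median(P,0).round(0).tolist() if len(P) else None)
E
```

```text
{'time_s': 0.0, 'joints': [-1.355, 0.334, 0.04, 1.466, -0.013, 1.343, -0.059], 'qd': [0.0, 0.001, -0.0, 0.001, 0.001, 0.001, 0.001], 'joint_torque': [-0.001, -65.856, 1.365, -40.557, 0.017, 0.012, -0.0], 'ee_pos': [201.151, 617.625, 230.436], 'tool_rot': [-0.492, -3.103, 0.003], 'force': [0.633, -0.335, 0.677], 'ft_torque': [0.029, 0.046, 0.015], 'grip_force': 0.0, 'width': 1.0}
[[-0.951  0.31  -0.   ]
 [ 0.31   0.951 -0.002]
 [-0.    -0.002 -1.   ]]
top [[391.2, 0.0, 315.6], [0.0, 391.2, 192.7], [0.0, 0.0, 1.0]] [[0.088, 0.972, -0.217, 281.295], [-0.996, 0.086, -0.019, 73.531], [-0.0, 0.218, 0.976, 1091.149], [0.0, 0.0, 0.0, 1.0]] dict_keys(['camera_matrix', 'cam_to_world'])
top wide_a 0.92 [399.0, 281.0, 51.0, 19.0] [312.0, -119.0, 5.0]
top wide_a 0.7 [362.0, 225.0, 17.0, 46.0] [471.0, -43.0, 6.0]
top narrow_a 0.8 [326.0, 210.0, 13.0, 44.0] [490.0, 61.0, 7.0]
top dock_wide 0.9 [230.0, 145.0, 50.0, 29.0] [635.0, 358.0, 19.0]
top dock_wide 0.68 [286.0, 148.0, 45.0, 28.0] [633.0, 191.0, 19.0]
top dock_narrow 0.57 [287.0, 155.0, 48.0, 27.0] [633.0, 191.0, 19.0]
top salt 0.87 [257.0, 245.0, 21.0, 20.0] [356.0, 228.0, 89.0]
top salt 0.56 [288.0, 152.0, 46.0, 33.0] [632.0, 191.0, 19.0]
top pepper 0.63 [222.0, 240.0, 25.0, 21.0] [366.0, 319.0, 89.0]
scene [[518.2, 0.0, 311.6], [0.0, 518.2, 205.3], [0.0, 0.0, 1.0]] [[0.45, 0.439, -0.778, -583.397], [-0.893, 0.195, -0.406, -480.278], [-0.027, 0.877, 0.48, 696.518], [0.0, 0.0, 0.0, 1.0]] dict_keys(['camera_matrix', 'cam_to_world'])
scene wide_a 0.93 [351.0, 235.0, 30.0, 27.0] [466.0, -50.0, 6.0]
scene wide_a 0.82 [368.0, 272.0, 63.0, 23.0] [309.0, -131.0, 6.0]
scene wide_a 0.74 [431.0, 251.0, 30.0, 28.0] [477.0, -249.0, 6.0]
scene narrow_a 0.79 [321.0, 219.0, 28.0, 23.0] [468.0, 54.0, 8.0]
scene dock_wide 0.89 [264.0, 175.0, 36.0, 16.0] [637.0, 325.0, 18.0]
scene dock_narrow 0.69 [302.0, 186.0, 42.0, 13.0] [622.0, 180.0, 18.0]
```

Run:
```python
import cv2
a=cv2.imread("pics/top0.png");b=cv2.imread("pics/scene0.png")
cv2.imwrite("pics/t1.png",cv2.resize(a[110:310,190:456],None,fx=3,fy=3,interpolation=cv2.INTER_CUBIC))
cv2.imwrite("pics/s1.png",cv2.resize(b[130:330,220:486],None,fx=3,fy=3,interpolation=cv2.INTER_CUBIC))
```

```text
(no output)
```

View pics/t1.png

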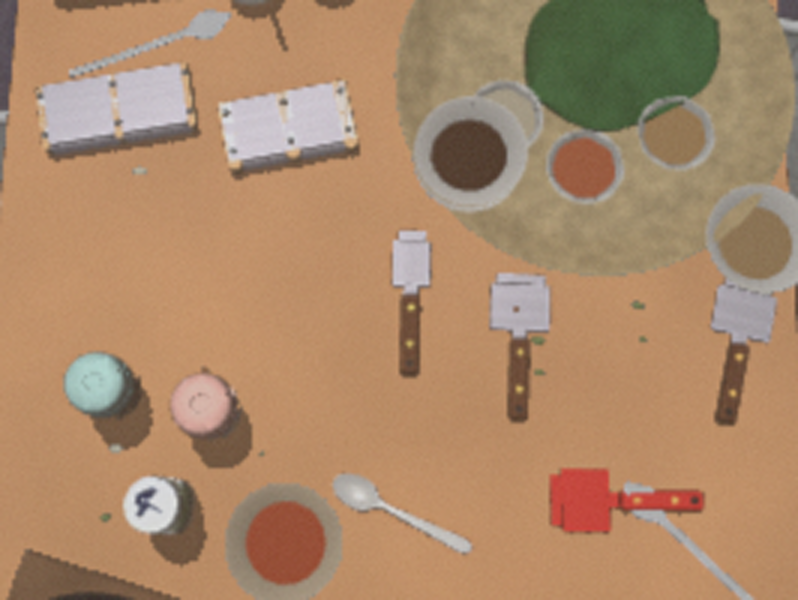

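View pics/s1.png

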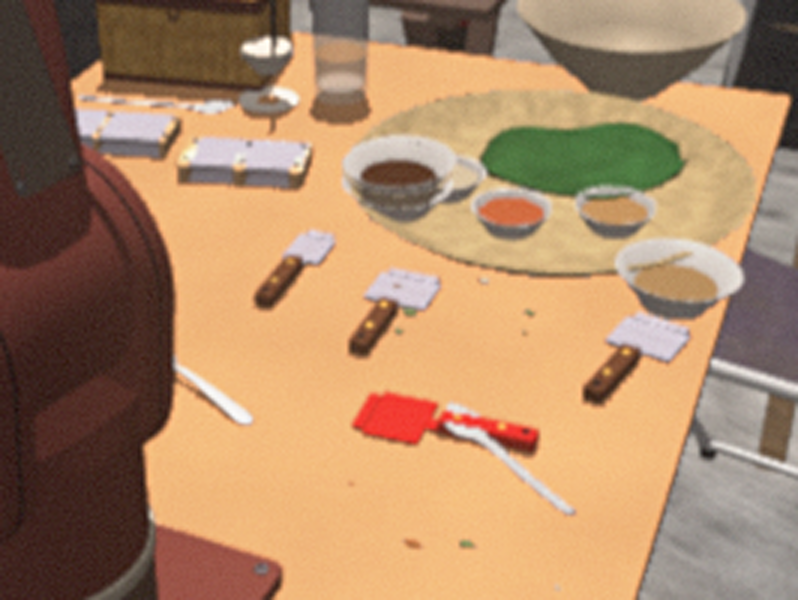

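The top crop shows three wooden turners: one narrow at (410,305) and two wide at (518,345) and (740,350). The red look-alike is at (625,500), the docks at (115,105) (wide) and (287,125) (narrow), and the shakers at (97,383) and (202,403). Next I'll measure poses.

```bash
cat >> h.py <<'E'
def ray(cam,u,v,zp,p=None):
    p=p or ctrl.camera_params(cam);K=np.array(p["camera_matrix"]);T=np.array(p["cam_to_world"])
    u=np.asarray(u,float);v=np.asarray(v,float)
    d=np.stack([(u-K[0,2])/K[0,0],-(v-K[1,2])/K[1,1],-np.ones_like(u)],-1)@T[:3,:3].T
    return T[:3,3]+d*((zp-T[2,3])/d[...,2])[...,None]
def yaw():
    m=R.from_rotvec(ctrl.read_state()["tool_rot"]).as_matrix();return np.degrees(np.arctan2(-m[1,0],-m[0,0]))
def go(x,y,z,ps):
    "total tool-frame shift (mm) and spin to reach TCP x,y,z (mm), tool yaw ps (deg; handle direction)"
    s=ctrl.read_state();m=R.from_rotvec(s["tool_rot"]).as_matrix()
    t=m.T@(np.array([x,y,z])-s["ee_pos"]);sp=-(ps-yaw())
    t2=R.from_euler('z',-sp,degrees=True).apply(t)
    print("shift",t.round(1),"spin",round(np.radians(sp),4),"rad; if spun first:",t2.round(1))
def dockpose(cam,img,d,box,c0,size,zr=18):
    "roof rectangle by depth"
    vv,uu=np.mgrid[0:400,0:640];P,z=world(cam,d,uu,vv)
    m=(z>0)&(P[...,2]>zr-5)&(P[...,2]<zr+6)&(np.hypot(P[...,0]-c0[0],P[...,1]-c0[1])<85)
    m=cv2.morphologyEx(m.astype(np.uint8),cv2.MORPH_OPEN,np.ones((3,3)))
    n,l,st,_=cv2.connectedComponentsWithStats(m);k=1+np.argmax(st[1:,4]);v,u=np.nonzero(l==k)
    Q=ray(cam,u,v,float(zr))[:,:2];r=cv2.minAreaRect(Q.astype(np.float32))
    return Q.mean(0).round(1),[np.round(x,1) for x in r],len(Q)
def turners(cam,img,near=None,rad=999):
    "handle by dark brown colour -> centroid; pose from handle pca"
    hsv=cv2.cvtColor(cv2.GaussianBlur(img,(3,3),0),cv2.COLOR_BGR2HSV)
    m=((hsv[...,2]<125)&(hsv[...,1]>80)&((hsv[...,0]<20)|(hsv[...,0]>170))).astype(np.uint8)
    m=cv2.morphologyEx(m,cv2.MORPH_CLOSE,np.ones((5,5)))
    n,l,st,c=cv2.connectedComponentsWithStats(m);out=[]
    for k in range(1,n):
        v,u=np.nonzero(l==k)
        if len(v)<60: continue
        Q=ray(cam,u,v,12.)[:,:2];r=cv2.minAreaRect(Q.astype(np.float32))
        a,b=sorted(r[1])
        if 12<a<34 and 60<b<95:
            q=Q-Q.mean(0);w=np.linalg.svd(q,full_matrices=False)[2][0];w=w*np.sign(w[0])
            out.append((Q.mean(0).round(1),np.degrees(np.arctan2(w[1],w[0])).round(1),np.round(r[1],1),(u.mean().round(),v.mean().round())))
    return out
E
python3 - <<'E'
from h import *
im=cv2.imread("pics/top0.png");d=np.load("topd.npy")
print(dockpose("top",im,d,None,(635,358),0));print(dockpose("top",im,d,None,(633,191),0))
for t in turners("top",im):print(t)
print(yaw());go(560,275,330,8)
E
```

```text
(array([638.9, 359.9]), [array([639.3, 359.6]), array([ 66.5, 148.4]), np.float64(15.0)], 1112)
(array([635.5, 192.6]), [array([634.6, 192.3]), array([ 69.4, 125.8]), np.float64(16.3)], 949)
(array([ 517.2, -325.5]), np.float64(-69.1), array([25. , 72.6]), (np.float64(465.0), np.float64(207.0)))
(array([441.5,  57.6]), np.float64(4.7), array([72.9, 14. ]), (np.float64(326.0), np.float64(222.0)))
(array([410.6, -44.8]), np.float64(2.5), array([74.7, 16.6]), (np.float64(363.0), np.float64(236.0)))
(array([ 422.9, -239.5]), np.float64(-8.6), array([16.5, 75.1]), (np.float64(433.0), np.float64(238.0)))
(array([244.2, 468.3]), np.float64(87.8), array([75.4, 27. ]), (np.float64(168.0), np.float64(281.0)))
-18.03535006624102
shift [-447.4 -215.1  -98.7] spin -0.4544 rad; if spun first: [-307.5 -389.6  -98.7]
```

Call:
carry_out:
  series: [0.085, -0.045, -0.0215, -0.01, 0, 0.085, -0.045, -0.0215, -0.01, 0, 0.085, -0.045, -0.0215, -0.01, 0, 0.085, -0.045, -0.0215, -0.01, 0, 0.085, -0.045, -0.0215, -0.01, 0]

```text
time_s: 1.2
ee_pos: [380.0, 447.5, 281.1]
tool_rot: [0.492, 3.103, 0.001]
force: [0.4, -0.0, -0.6]
width: 0.998
grip_force: 0.0
```

Call:
carry_out:
  series: [0.085, -0.045, -0.0215, -0.01, 0, 0.085, -0.045, -0.0215, -0.01, 0, 0.085, -0.045, -0.0215, -0.01, 0, 0.085, -0.045, -0.0215, -0.01, 0, 0.085, -0.045, -0.0215, -0.01, 0]

```text
time_s: 1.7
ee_pos: [557.6, 278.6, 330.4]
tool_rot: [0.492, 3.102, 0.001]
force: [0.2, 0.2, 0.4]
width: 0.994
grip_force: 0.0
```

Call:
carry_out:
  series: [0.085, 0, 0, 0, -0.145, 0.085, 0, 0, 0, -0.145, 0.085, 0, 0, 0, -0.145, 0.085, 0, 0, 0, -0.145, 0.085, 0, 0, 0, 0]

```text
time_s: 2.2
ee_pos: [556.4, 280.1, 329.7]
tool_rot: [-0.419, 3.114, 0.0]
force: [-0.5, 0.1, 0.2]
width: 0.995
grip_force: 0.0
```

Run:
```python
from h import *
s=ctrl.read_state();print(s["ee_pos"],yaw(),s["time_s"],np.round(s["joints"],2))
p=ctrl.camera_params("wrist");print(np.round(p["camera_matrix"],1).tolist(),np.round(p["cam_to_world"],3).tolist())
im,d=ctrl.snapshot("wrist");cv2.imwrite("pics/w1.png",im);np.save("w1.npy",d)
for c in [(637,359),(635,192)]:print(dockpose("wrist",im,d,None,c,0))
```

```text
[556.43473403 280.06899627 329.67371293] 15.327057355278926 2.2 [-0.75  0.25  0.27  1.39 -0.06  1.52  1.35]
[[282.0, 0.0, 319.6], [0.0, 282.0, 199.8], [0.0, 0.0, 1.0]] [[-0.264, -0.928, -0.262, 490.615], [0.965, -0.254, -0.072, 262.153], [0.0, -0.271, 0.962, 472.396], [0.0, 0.0, 0.0, 1.0]]
(array([637.8, 356.6]), [array([638.2, 357.5]), array([ 65.8, 146.8]), np.float64(14.2)], 3111)
(array([633.8, 190.1]), [array([633.7, 190.2]), array([ 68.9, 126. ]), np.float64(15.9)], 2909)
```

View pics/w1.png

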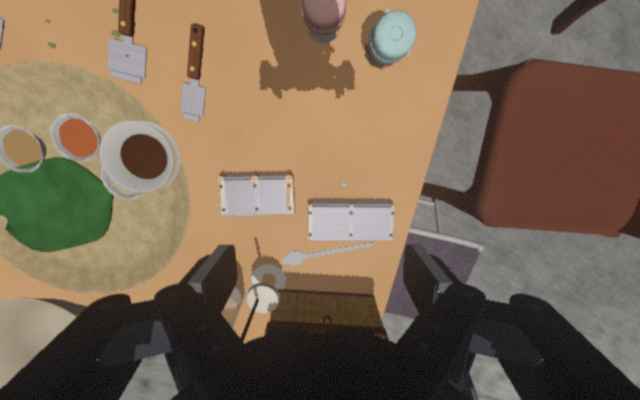

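The wrist view shows the narrow dock at (258,195) and the wide dock at (350,220), with the narrow turner at (193,75) and a wide one at (126,45). Zooming in to check the mouths.

Run:
```python
from h import *
a=cv2.imread("pics/w1.png");cv2.imwrite("pics/w1c.png",cv2.resize(a[160:255,210:405],None,fx=4,fy=4,interpolation=cv2.INTER_CUBIC))
im=a;d=np.load("w1.npy");vv,uu=np.mgrid[0:400,0:640]
P,z=world("wrist",d,uu,vv)
for n,c,yw in [("W",(638,357.5),14.5),("N",(633.8,190.2),15.8)]:
    e=np.array([np.cos(np.radians(yw)),np.sin(np.radians(yw))]);f=np.array([-e[1],e[0]])
    D=P[...,:2]-c;X=D@e;Y=D@f;m=(abs(X)<60)&(abs(Y)<90)
    # height profile
    for x in range(-50,51,4):
        r=P[...,2][m&(abs(X-x)<2)&(abs(Y)<55)];print(n,x,np.percentile(r,[10,50,90]).round(0) if len(r) else None)
for t in turners("wrist",im):print(t)
```

```text
W -50 [-1. -0.  1.]
W -46 [-1. -0.  1.]
W -42 [-1. -0.  1.]
W -38 [-1.  0.  1.]
W -34 [-1.  0.  2.]
W -30 [ 1.  4. 18.]
W -26 [16. 17. 19.]
W -22 [17. 18. 19.]
W -18 [17. 18. 19.]
W -14 [17. 18. 19.]
W -10 [17. 18. 19.]
W -6 [17. 18. 19.]
W -2 [17. 18. 19.]
W 2 [17. 18. 19.]
W 6 [17. 18. 19.]
W 10 [17. 18. 19.]
W 14 [17. 18. 19.]
W 18 [17. 18. 19.]
W 22 [17. 18. 19.]
W 26 [17. 18. 19.]
W 30 [17. 18. 19.]
W 34 [17. 18. 30.]
W 38 [27. 29. 31.]
W 42 [-1.  1. 27.]
W 46 [-1.  0. 25.]
W 50 [-1.  1. 23.]
N -50 [  0. 397. 414.]
N -46 [  0. 397. 400.]
N -42 [  1. 402. 408.]
N -38 [ -0.   2. 405.]
N -34 [-1.  0. 16.]
N -30 [ 1. 16. 18.]
N -26 [15. 18. 19.]
N -22 [17. 18. 19.]
N -18 [17. 18. 19.]
N -14 [17. 18. 19.]
N -10 [17. 18. 19.]
N -6 [17. 18. 19.]
N -2 [17. 18. 19.]
N 2 [17. 18. 19.]
N 6 [17. 18. 19.]
N 10 [17. 18. 19.]
N 14 [17. 18. 19.]
N 18 [17. 18. 19.]
N 22 [17. 18. 19.]
N 26 [17. 18. 19.]
N 30 [17. 18. 19.]
N 34 [16. 18. 19.]
N 38 [0. 1. 2.]
N 42 [-1. -0.  1.]
N 46 [-1.  0.  1.]
N 50 [-1.  0.  1.]
(array([255.6, 577.7]), np.float64(-38.2), array([16.9, 70.6]), (np.float64(575.0), np.float64(15.0)))
(array([358.7, 303.6]), np.float64(18.5), array([72.7, 32.4]), (np.float64(370.0), np.float64(37.0)))
(array([442.8,  60.3]), np.float64(3.1), array([73.1, 19.3]), (np.float64(196.0), np.float64(51.0)))
(array([727.8, 505. ]), np.float64(35.8), array([83.8, 23.2]), (np.float64(413.0), np.float64(284.0)))
```

View pics/w1c.png

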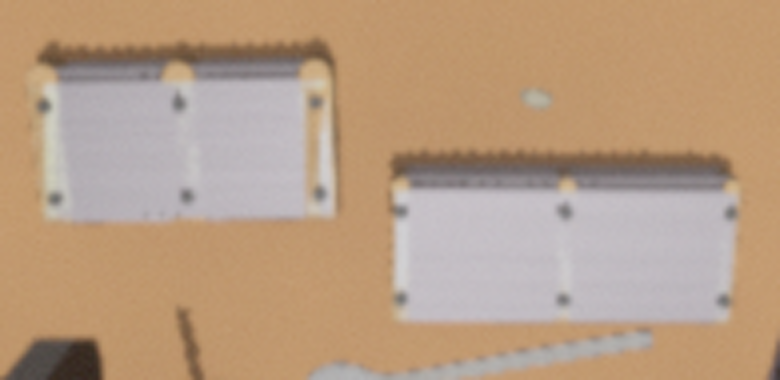

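The mouths face the robot. I'll grasp the narrow turner first.

Run:
```python
from h import *
go(452,59.5,60,4)
```

```text
shift [ 158.  -186.   269.6] spin 0.1922 rad; if spun first: [ 119.6 -212.8  269.6]
```

Call:
carry_out:
  series: [0.085, 0.01975, -0.02325, 0.0337, 0, 0.085, 0.01975, -0.02325, 0.0337, 0, 0.085, 0.01975, -0.02325, 0.0337, 0, 0.085, 0.01975, -0.02325, 0.0337, 0, 0.06, 0.01975, -0.02325, 0.0337, 0]

```text
time_s: 2.75
ee_pos: [490.9, 141.0, 160.1]
tool_rot: [-0.408, 3.114, 0.001]
force: [-0.4, 0.2, -1.4]
width: 0.851
grip_force: 0.0
```

Call:
carry_out:
  series: [0.06, 0.01975, -0.02325, 0.0337, 0, 0.06, 0.01975, -0.02325, 0.0337, 0, 0.06, 0.01975, -0.02325, 0.0337, 0, 0.06, 0, 0, 0, 0.096, 0.06, 0, 0, 0, 0.096]

```text
time_s: 3.25
ee_pos: [451.6, 58.0, 59.2]
tool_rot: [0.098, -3.138, 0.001]
force: [0.9, 1.1, -0.5]
width: 0.704
grip_force: 0.0
```

Call:
carry_out:
  series: [0.06, 0, 0, 0, 0, 0.06, 0, 0, 0, 0]

```text
time_s: 3.45
ee_pos: [453.0, 59.4, 60.3]
tool_rot: [-0.116, 3.139, 0.0]
force: [-0.0, -0.0, 0.4]
width: 0.704
grip_force: 0.0
```

Run:
```python
from h import *
print(yaw());go(452,59.5,2,4)
im,d=ctrl.snapshot("wrist");cv2.imwrite("pics/w2.png",im)
im,d=ctrl.snapshot("top")
for t in turners("top",im):print(t)
```

```text
4.233209425097768
shift [ 1.   0.1 58.3] spin 0.0041 rad; if spun first: [ 1.   0.1 58.3]
(array([ 514.9, -321.4]), np.float64(-76.3), array([25.1, 63.5]), (np.float64(463.0), np.float64(208.0)))
(array([ 423.1, -239.4]), np.float64(-9.1), array([14.9, 73.2]), (np.float64(433.0), np.float64(238.0)))
(array([244.5, 467.8]), np.float64(82.4), array([66.5, 26.8]), (np.float64(169.0), np.float64(281.0)))
```

View pics/w2.png

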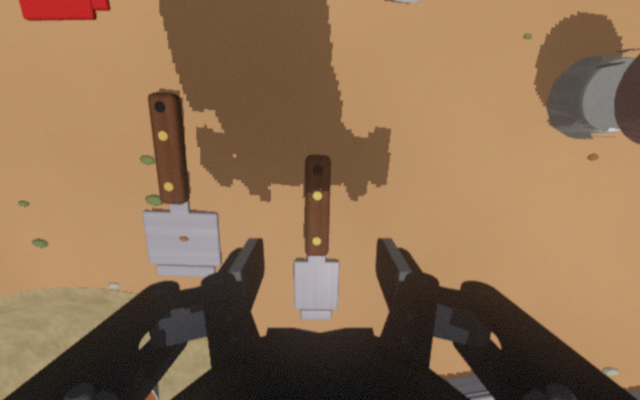

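Call:
carry_out:
  series: [0.05, 0.001, 0, 0.029, 0, 0.05, 0, 0, 0.028, 0, 0.05, 0, 0, 0, 0]
  newtons: 60

```text
time_s: 3.85
ee_pos: [449.4, 58.7, 0.6]
tool_rot: [0.116, -3.135, 0.003]
force: [-0.8, -1.0, 0.3]
width: 0.589
grip_force: 0.0
```

Call:
carry_out:
  series: [0.0, 0, 0, 0, 0, 0.0, 0, 0, 0, 0, 0.0, 0, 0, 0, 0, 0.0, 0, 0, 0, 0, 0.0, 0, 0, 0, 0]

```text
time_s: 4.35
ee_pos: [452.9, 59.4, 4.6]
tool_rot: [-0.115, 3.137, 0.001]
force: [-1.0, -0.3, 7.1]
width: 0.191
grip_force: 59.3
```

Call:
carry_out:
  series: [0.0, 0, 0, 0, 0, 0.0, 0, 0, -0.03, 0, 0.0, 0, 0, -0.03, 0, 0, 0, 0, 0, 0]

```text
time_s: 4.75
ee_pos: [454.6, 59.8, 67.3]
tool_rot: [-0.114, 3.133, 0.004]
force: [0.5, 0.5, -1.9]
width: 0.186
grip_force: 59.0
```

Run:
```python
from h import *
W=np.array([637.8,357.5]);N=np.array([633.9,190.6])
def tgt(c,yw,off,back):
    e=np.array([np.cos(np.radians(yw)),np.sin(np.radians(yw))]);f=np.array([-e[1],e[0]])
    return c+2*e+off*f+(23-90-back)*e
p=tgt(N,15.9,28,70);print(yaw(),p,tgt(N,15.9,28,0));go(*p,65,15.9)
```

```text
4.181476349706369 [496.39406509 180.54426214] [563.71595676 199.72140745]
shift [-50.4 117.4   2.9] spin -0.2045 rad; if spun first: [-73.2 104.7   2.9]
```

Call:
carry_out:
  series: [0, -0.0168, 0.0391, 0, 0, 0, -0.0168, 0.0391, 0, 0, 0, -0.0168, 0.0391, 0, 0, 0, 0, 0, 0, -0.102, 0, 0, 0, 0, -0.102]

```text
time_s: 5.25
ee_pos: [493.4, 181.4, 62.9]
tool_rot: [-0.444, 3.11, -0.0]
force: [0.5, -0.4, -2.2]
width: 0.183
grip_force: 59.1
```

Call:
carry_out:
  series: [0, 0, 0, 0, 0, 0, 0, 0, 0, 0]

```text
time_s: 5.45
ee_pos: [493.4, 179.6, 63.1]
tool_rot: [-0.429, 3.112, 0.0]
force: [0.5, -0.1, -0.3]
width: 0.188
grip_force: 59.1
```

Run:
```python
from h import *
print(yaw(),ctrl.read_state()["ee_pos"])
im,d=ctrl.snapshot("wrist");cv2.imwrite("pics/w3.png",im);np.save("w3.npy",d)
t,td=ctrl.snapshot("top");cv2.imwrite("pics/t3.png",t);np.save("t3.npy",td)
print(dockpose("wrist",im,d,None,(634,191),0))
cv2.imwrite("pics/c3.png",np.hstack([cv2.resize(t[125:225,240:340],(400,400),interpolation=cv2.INTER_CUBIC),cv2.resize(im[200:400,220:420],(400,400))]))
```

```text
15.69058964542487 [493.37023268 179.57662093  63.08163059]Traceback (most recent call last):
  File "<stdin>", line 5, in <module>
  File "h.py", line 29, in dockpose
    n,l,st,_=cv2.connectedComponentsWithStats(m);k=1+np.argmax(st[1:,4]);v,u=np.nonzero(l==k)
                                                     ~~~~~~~~~^^^^^^^^^^
    return _wrapfunc(a, 'argmax', axis=axis, out=out, **kwds)
    return bound(*args, **kwds)
ValueError: attempt to get argmax of an empty sequence
```

Run:
```python
from h import *
im=cv2.imread("pics/w3.png");t=cv2.imread("pics/t3.png")
cv2.imwrite("pics/c3.png",np.hstack([cv2.resize(t[125:225,240:340],(400,400),interpolation=cv2.INTER_CUBIC),cv2.resize(im[200:400,220:420],(400,400))]))
print(dockpose("top",t,np.load("t3.npy"),None,(634,191),0))
```

```text
(array([648.9, 149.2]), [array([647.9, 149.7]), array([67.4, 36.4]), np.float64(16.1)], 260)
```

View pics/c3.png

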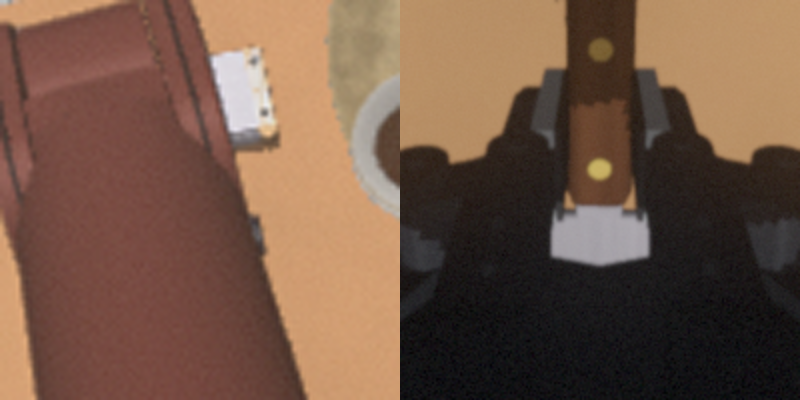

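```bash
cat >> h.py <<'E'
W=np.array([638.0,358.2]);N=np.array([634.1,191.1])
def tgt(c,yw,off,back):
    e=np.array([np.cos(np.radians(yw)),np.sin(np.radians(yw))]);f=np.array([-e[1],e[0]])
    return c+2*e+off*f+(23-90-back)*e
E
python3 - <<'E'
from h import *
s=ctrl.read_state();print(s["ee_pos"])
go(*tgt(N,15.9,28,70),10.5,15.9)
E
```

```text
[493.38418764 179.55040448  63.11943385]
shift [-3.5  0.6 52.6] spin -0.0031 rad; if spun first: [-3.5  0.6 52.6]
```

Call:
carry_out:
  series: [0, -0.0035, 0.0006, 0.0263, -0.003, 0, 0, 0, 0.0263, 0, 0, 0, 0, 0, 0, 0, 0, 0, 0, 0]

```text
time_s: 5.95
ee_pos: [496.4, 181.0, 10.7]
tool_rot: [0.437, -3.11, 0.001]
force: [0.0, 1.1, -1.2]
width: 0.186
grip_force: 59.0
```

Run:
```python
from h import *
go(*tgt(N,15.9,28,70),10.5,15.9)
im,d=ctrl.snapshot("scene");cv2.imwrite("pics/s3.png",im)
cv2.imwrite("pics/s3c.png",cv2.resize(im[150:250,240:400],None,fx=5,fy=5,interpolation=cv2.INTER_CUBIC))
```

```text
shift [-0.2  0.   0.2] spin 0.0014 rad; if spun first: [-0.2  0.   0.2]
```

View pics/s3c.png

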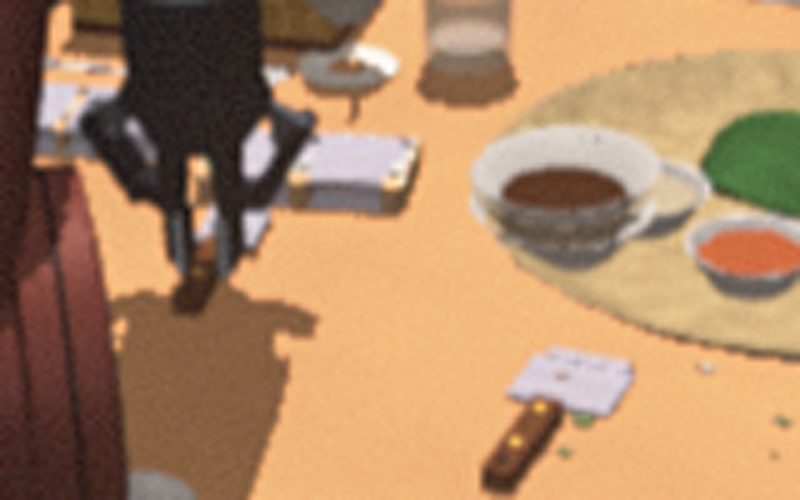

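The scene crop shows the narrow blade at (240,225), lined up with the left bay of the narrow dock.

Call:
carry_out:
  series: [0, -0.01, 0, 0, 0, 0, -0.01, 0, 0, 0, 0, -0.01, 0, 0, 0, 0, 0, 0, 0, 0]
  newtons: 60

```text
time_s: 6.4
ee_pos: [527.4, 190.2, 10.9]
tool_rot: [-0.438, 3.109, 0.0]
force: [-0.7, 0.5, -0.7]
width: 0.185
grip_force: 59.0
```

Call:
carry_out:
  series: [0, -0.01, 0, 0, 0, 0, -0.01, 0, 0, 0, 0, -0.008, 0, 0, 0, 0, 0, 0, 0, 0]

```text
time_s: 6.8
ee_pos: [553.5, 197.7, 10.4]
tool_rot: [-0.438, 3.11, -0.0]
force: [0.2, -0.2, -1.8]
width: 0.187
grip_force: 59.0
```

Run:
```python
from h import *
go(*tgt(N,15.9,28,0),10.5,15.9);print(ctrl.read_state()["force"])
```

```text
shift [-10.7  -0.4  -0.1] spin 0.0026 rad; if spun first: [-10.7  -0.4  -0.1]
[ 0.1612656  -0.22393571 -1.83820375]
```

No contact so far, so the blade is inside. I'll push until it touches the back.

Call:
carry_out:
  series: [0, -0.004, 0, 0, 0, 0, -0.004, 0, 0, 0, 0, 0, 0, 0, 0]

```text
time_s: 7.1
ee_pos: [560.4, 199.7, 10.5]
tool_rot: [-0.439, 3.111, 0.0]
force: [1.3, 1.0, -0.8]
width: 0.187
grip_force: 59.0
```

Call:
carry_out:
  series: [0, -0.002, 0, 0, 0, 0, -0.002, 0, 0, 0, 0, 0, 0, 0, 0]

```text
time_s: 7.4
ee_pos: [563.7, 200.6, 10.3]
tool_rot: [0.439, -3.11, 0.0]
force: [-1.0, -0.3, -0.3]
width: 0.188
grip_force: 59.1
```

Call:
carry_out:
  series: [0, -0.002, 0, 0, 0, 0, 0, 0, 0, 0]

```text
time_s: 7.6
ee_pos: [563.7, 200.6, 9.6]
tool_rot: [0.438, -3.106, 0.001]
force: [-7.2, -1.9, 1.9]
width: 0.185
grip_force: 59.3
```

Call:
carry_out:
  series: [0, -0.0015, 0, 0, 0, 0, 0, 0, 0, 0, 0.032, 0, 0, 0, 0, 0.032, 0, 0, 0, 0, 0.032, 0, 0, 0, 0]

```text
time_s: 8.1
ee_pos: [567.9, 201.9, 10.8]
tool_rot: [-0.438, 3.11, 0.0]
force: [-0.2, 0.1, -0.2]
width: 0.374
grip_force: 0.0
```

Call:
carry_out:
  series: [0.032, 0, 0, 0, 0, 0.032, 0, 0, -0.02, 0, 0.06, 0, 0, -0.03, 0, 0.06, 0, 0, -0.04, 0, 0.06, 0, 0, 0, 0]

```text
time_s: 8.6
ee_pos: [570.6, 202.8, 106.2]
tool_rot: [-0.437, 3.102, 0.004]
force: [0.8, -0.5, 0.1]
width: 0.7
grip_force: 0.0
```

Run:
```python
from h import *
im,d=ctrl.snapshot("wrist");cv2.imwrite("pics/w4.png",im)
go(418,-45,100,3)
cv2.imwrite("pics/w4c.png",im[150:400,160:480])
t,td=ctrl.snapshot("top")
for q in turners("top",t):print(q)
```

```text
shift [ 213.8 -195.9    2.1] spin 0.2277 rad; if spun first: [ 164.1 -239.1    2.1]
(array([409.6, -44.7]), np.float64(1.8), array([69.5, 12.2]), (np.float64(362.0), np.float64(236.0)))
(array([ 421.4, -238.2]), np.float64(-7.9), array([14.3, 72.5]), (np.float64(433.0), np.float64(238.0)))
```

View pics/w4.png

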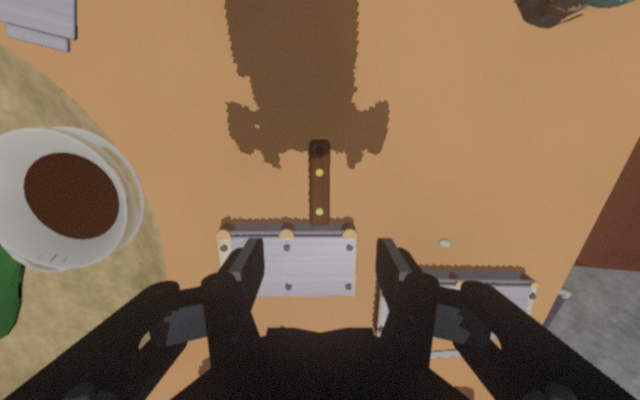

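The wrist view shows the narrow turner home in bay 1, with its handle at (319,180) centred between noses 287 and 349. Now the first wide one.

Call:
carry_out:
  series: [0.06, 0.0347, -0.0329, 0, 0, 0.06, 0.0347, -0.0329, 0, 0, 0.06, 0.0347, -0.0329, 0, 0, 0.06, 0.0347, -0.0329, 0, 0, 0.06, 0.0347, -0.0329, 0, 0]

```text
time_s: 9.2
ee_pos: [444.0, -5.9, 99.3]
tool_rot: [0.439, -3.109, 0.0]
force: [0.5, -0.9, 1.7]
width: 0.701
grip_force: 0.0
```

Call:
carry_out:
  series: [0.06, 0.0347, -0.0329, 0, 0, 0.06, 0, 0, 0, 0.114, 0.06, 0, 0, 0, 0.114, 0.06, 0, 0, 0.02, 0, 0.06, 0, 0, 0, 0]

```text
time_s: 9.7
ee_pos: [419.7, -45.7, 78.1]
tool_rot: [0.082, -3.136, 0.001]
force: [-0.8, -0.2, -0.5]
width: 0.701
grip_force: 0.0
```

Run:
```python
from h import *
im,d=ctrl.snapshot("wrist");cv2.imwrite("pics/w5.png",im)
for q in turners("wrist",im):print(q)
go(424,-45,3,2.5)
```

```text
(array([ 423.5, -239.1]), np.float64(-11.3), array([28. , 82.5]), (np.float64(70.0), np.float64(202.0)))
shift [-4.1  0.6 76.1] spin 0.009 rad; if spun first: [-4.1  0.6 76.1]
```

View pics/w5.png

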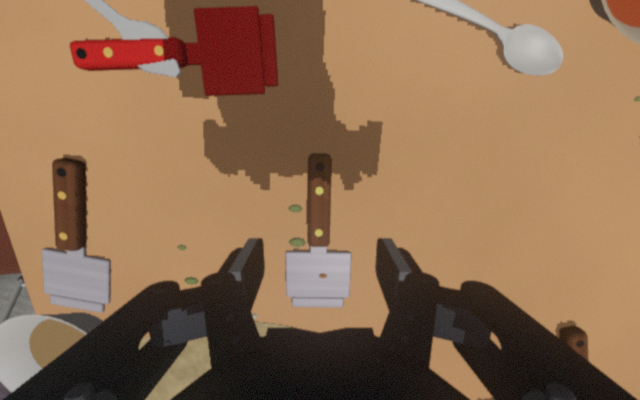

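The wide turner is centred under the gripper at (319,200). Descending to grip it.

Call:
carry_out:
  series: [0.06, -0.002, 0.0005, 0.037, 0, 0.05, 0, 0, 0.037, 0, 0.05, 0, 0, 0, 0]

```text
time_s: 10.05
ee_pos: [420.4, -45.2, 3.4]
tool_rot: [0.083, -3.133, 0.002]
force: [-0.7, -0.5, 0.7]
width: 0.588
grip_force: 0.0
```

Call:
carry_out:
  series: [0.0, 0, 0, 0, 0, 0.0, 0, 0, 0, 0, 0.0, 0, 0, 0, 0, 0.0, 0, 0, 0, 0, 0.0, 0, 0, 0, 0]

```text
time_s: 10.55
ee_pos: [425.1, -45.0, 8.5]
tool_rot: [-0.081, 3.137, 0.001]
force: [-1.4, -0.6, 5.1]
width: 0.18
grip_force: 58.6
```

Call:
carry_out:
  series: [0.0, 0, 0, 0, 0, 0.0, 0, 0, -0.03, 0, 0.0, 0, 0, -0.03, 0, 0, 0, 0, 0, 0]

```text
time_s: 10.95
ee_pos: [426.9, -45.0, 71.2]
tool_rot: [-0.081, 3.132, 0.002]
force: [0.9, 0.7, -1.2]
width: 0.182
grip_force: 59.3
```

Run:
```python
from h import *
print(yaw())
im=cv2.imread("pics/w1.png");d=np.load("w1.npy")
# wide dock lateral fit: roof only, edges by y extents per dock-x slice (params of w1 not available now)
go(*tgt(W,15,35,70),65,15)
```

```text
2.9749784184872867
shift [-92.3 397.8   7.4] spin -0.2099 rad; if spun first: [-173.2  369.8    7.4]
```

Run:
```python
from h import *
s=ctrl.read_state();print(s["ee_pos"],np.round(s["tool_rot"],4))
im,d=ctrl.snapshot("wrist");d0=np.load("w3.npy")
i0=cv2.imread("pics/w3.png")
for v in range(170,330,12):print(v,d0[v,312:329].mean().round(1),d[v,312:329].mean().round(1))
cv2.imwrite("pics/c6.png",np.hstack([cv2.resize(i0[140:400,220:420],(400,520)),cv2.resize(im[140:400,220:420],(400,520))]))
```

```text
[426.94633244 -44.97063294  71.17759794] [-8.1300e-02  3.1323e+00  2.3000e-03]
170 138.0 138.1
182 136.1 139.6
194 137.5 141.6
206 139.4 143.3
218 140.9 144.6
230 142.6 146.9
242 144.6 131.4
254 146.5 150.7
266 148.4 152.6
278 150.0 154.6
290 152.3 157.9
302 155.5 170.5
314 168.3 172.7
326 170.5 174.9
```

View pics/c6.png

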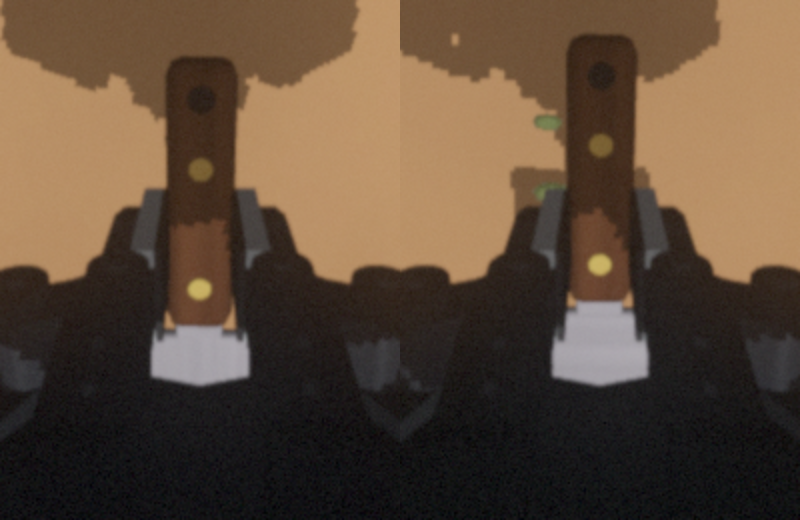

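The held wide turner sits about 4 mm lower in the grip (depths 4 mm greater, even along its length) and is straight, so I'll insert 4 mm higher. Carrying it to the wide dock's bay 1.

Call:
carry_out:
  series: [0, -0.0109, 0.0443, 0, 0, 0, -0.0109, 0.0443, 0, 0, 0, -0.0109, 0.0443, 0, 0, 0, -0.0109, 0.0443, 0, 0, 0, -0.0109, 0.0443, 0, 0]

```text
time_s: 11.5
ee_pos: [466.4, 180.8, 66.4]
tool_rot: [-0.082, 3.141, 0.001]
force: [1.5, -1.1, -1.0]
width: 0.183
grip_force: 61.7
```

Call:
carry_out:
  series: [0, -0.0109, 0.0443, 0, 0, 0, -0.0109, 0.0443, 0, 0, 0, -0.0109, 0.0443, 0, 0, 0, -0.0109, 0.0443, 0, 0, 0, 0, 0, 0, -0.105]

```text
time_s: 12.0
ee_pos: [499.3, 365.9, 65.9]
tool_rot: [0.259, -3.131, -0.005]
force: [-0.3, -0.0, -0.9]
width: 0.186
grip_force: 61.7
```

Call:
carry_out:
  series: [0, 0, 0, 0, -0.105, 0, 0, 0, 0, 0, 0, 0, 0, 0, 0]

```text
time_s: 12.3
ee_pos: [500.8, 357.9, 66.2]
tool_rot: [0.405, -3.115, 0.0]
force: [-0.2, -0.9, -1.0]
width: 0.182
grip_force: 61.7
```

Run:
```python
from h import *
print(yaw(),ctrl.read_state()["ee_pos"])
go(*tgt(W,14.7,35,64),14.5,14.7)
im,d=ctrl.snapshot("wrist");d0=np.load("w3.npy")
for v in range(206,330,24):print(v,d0[v,312:329].mean().round(1),d[v,312:329].mean().round(1))
```

```text
14.823704470951615 [500.76982287 357.85107626  66.19093264]
shift [-3.9  0.5 51.7] spin 0.0022 rad; if spun first: [-3.9  0.5 51.7]
206 139.4 143.3
230 142.6 147.0
254 146.5 150.5
278 150.0 155.0
302 155.5 170.6
326 170.5 175.4
```

Call:
carry_out:
  series: [0, -0.004, 0.0005, 0.026, 0.002, 0, 0, 0, 0.0257, 0, 0, 0, 0, 0, 0]

```text
time_s: 12.65
ee_pos: [502.5, 357.9, 11.5]
tool_rot: [0.403, -3.111, 0.005]
force: [-0.7, -0.5, -2.0]
width: 0.179
grip_force: 61.7
```

Call:
carry_out:
  series: [0, -0.01, 0, 0, 0, 0, -0.01, 0, 0, 0, 0, -0.005, 0, 0, 0, 0, 0, 0, 0, 0]

```text
time_s: 13.05
ee_pos: [530.5, 366.6, 15.8]
tool_rot: [-0.406, 3.113, 0.001]
force: [0.2, -0.3, -0.8]
width: 0.183
grip_force: 61.7
```

Run:
```python
from h import *
go(*tgt(W,14.7,35,-6),14.5,14.7);print(ctrl.read_state()["force"])
```

```text
shift [-42.9  -0.5   1.4] spin 0.0026 rad; if spun first: [-42.9  -0.4   1.4]
[ 0.23497711 -0.29483325 -0.78270215]
```

Call:
carry_out:
  series: [0, -0.005, -0.0003, 0.0013, 0, 0, -0.01, 0, 0, 0, 0, -0.01, 0, 0, 0, 0, 0, 0, 0, 0]

```text
time_s: 13.45
ee_pos: [554.7, 372.4, 13.5]
tool_rot: [-0.406, 3.114, -0.0]
force: [0.5, 0.1, -0.3]
width: 0.18
grip_force: 61.7
```

Call:
carry_out:
  series: [0, -0.007, 0, 0, 0, 0, -0.003, 0, 0, 0, 0, 0, 0, 0, 0]

```text
time_s: 13.75
ee_pos: [563.1, 374.9, 13.4]
tool_rot: [-0.407, 3.115, -0.0]
force: [-0.8, 0.2, -1.4]
width: 0.183
grip_force: 61.7
```

Call:
carry_out:
  series: [0, -0.003, 0, 0, 0, 0, 0, 0, 0, 0, 0, 0, 0, 0, 0]

```text
time_s: 14.05
ee_pos: [565.5, 375.7, 13.4]
tool_rot: [0.408, -3.115, -0.0]
force: [-0.2, 0.4, -0.7]
width: 0.181
grip_force: 61.7
```

Run:
```python
from h import *
go(*tgt(W,14.7,35,-6),14.5,14.7);print(ctrl.read_state()["force"])
```

```text
shift [-6.7 -0.3 -1.1] spin 0.0036 rad; if spun first: [-6.7 -0.3 -1.1]
[-0.24076587  0.35417567 -0.69809445]
```

Call:
carry_out:
  series: [0, -0.004, 0, 0, 0, 0, 0, 0, 0, 0]

```text
time_s: 14.25
ee_pos: [569.9, 376.8, 13.5]
tool_rot: [-0.407, 3.115, 0.0]
force: [0.3, 0.3, -1.2]
width: 0.182
grip_force: 61.7
```

Call:
carry_out:
  series: [0, -0.003, 0, 0, 0, 0, 0, 0, 0, 0]

```text
time_s: 14.45
ee_pos: [570.2, 376.7, 12.5]
tool_rot: [0.407, -3.11, 0.003]
force: [-7.3, -3.4, 1.8]
width: 0.187
grip_force: 62.0
```

Call:
carry_out:
  series: [0, -0.002, 0, 0, 0, 0, 0, 0, 0, 0]

```text
time_s: 14.65
ee_pos: [570.3, 376.7, 12.2]
tool_rot: [0.408, -3.106, 0.004]
force: [-14.4, -6.3, 6.7]
width: 0.186
grip_force: 62.6
```

It has contacted the back at the expected depth. Releasing and lifting.

Call:
carry_out:
  series: [0.032, 0, 0, 0, 0, 0.032, 0, 0, 0, 0, 0.032, 0, 0, 0, 0, 0.032, 0, 0, 0, 0]

```text
time_s: 15.05
ee_pos: [574.7, 378.1, 13.6]
tool_rot: [-0.407, 3.114, 0.0]
force: [-0.8, 0.1, 0.9]
width: 0.375
grip_force: 0.0
```

Call:
carry_out:
  series: [0.032, 0, 0, -0.02, 0, 0.06, 0, 0, -0.03, 0, 0.06, 0, 0, -0.04, 0, 0.06, 0, 0, 0, 0, 0.06, 0, 0, 0, 0]

```text
time_s: 15.55
ee_pos: [575.1, 378.5, 104.8]
tool_rot: [-0.407, 3.113, 0.002]
force: [-0.6, -0.4, -0.9]
width: 0.701
grip_force: 0.0
```

Run:
```python
from h import *
im,d=ctrl.snapshot("wrist");cv2.imwrite("pics/w7.png",im)
t,td=ctrl.snapshot("top")
for q in turners("top",t):print(q)
print(dockpose("wrist",im,d,None,W,0))
go(433,-240,85,-8)
```

```text
(array([ 421. , -238.4]), np.float64(-7.7), array([14.5, 72.6]), (np.float64(433.0), np.float64(239.0)))
(array([627.9, 384.1]), [array([628.9, 378.7]), array([ 65.1, 100.5]), np.float64(14.9)], 6345)
shift [ 294.9 -560.7   18.1] spin 0.3998 rad; if spun first: [  53.4 -631.2   18.1]
```

View pics/w7.png

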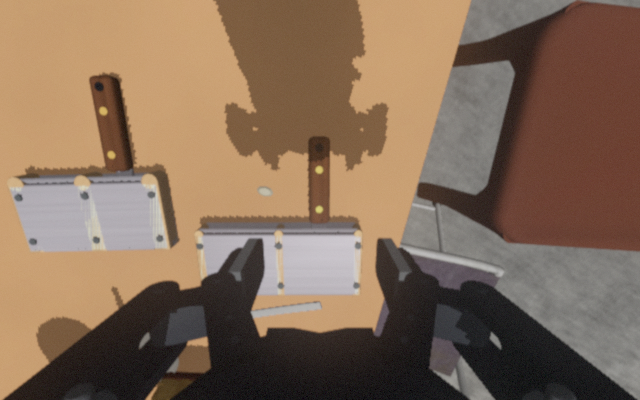

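The wide turner is home in bay 1, with its handle at (319,180) centred between noses 279 and 359. Moving to the last wide one.

Call:
carry_out:
  series: [0.06, 0.0227, -0.0431, 0, 0, 0.06, 0.0227, -0.0431, 0, 0, 0.06, 0.0227, -0.0431, 0, 0, 0.06, 0.0227, -0.0431, 0, 0, 0.06, 0.0227, -0.0431, 0, 0]

```text
time_s: 16.15
ee_pos: [518.6, 138.4, 102.1]
tool_rot: [0.407, -3.113, 0.001]
force: [0.9, -0.3, 0.6]
width: 0.702
grip_force: 0.0
```

Call:
carry_out:
  series: [0.06, 0.0227, -0.0431, 0, 0, 0.06, 0.0227, -0.0431, 0, 0, 0.06, 0.0227, -0.0431, 0, 0, 0.06, 0.0227, -0.0431, 0, 0, 0.06, 0.0227, -0.0431, 0, 0]

```text
time_s: 16.65
ee_pos: [464.2, -98.6, 102.5]
tool_rot: [0.408, -3.113, -0.0]
force: [0.8, -0.9, -0.0]
width: 0.702
grip_force: 0.0
```

Call:
carry_out:
  series: [0.06, 0.0227, -0.0431, 0, 0, 0.06, 0.0227, -0.0431, 0, 0, 0.06, 0.0227, -0.0431, 0, 0, 0.06, 0, 0, 0, 0.133, 0.06, 0, 0, 0, 0.133]

```text
time_s: 17.15
ee_pos: [431.7, -241.0, 102.4]
tool_rot: [-0.023, -3.139, 0.0]
force: [0.7, 1.1, -0.1]
width: 0.7
grip_force: 0.0
```

Call:
carry_out:
  series: [0.06, 0, 0, 0, 0.133, 0.06, 0, 0, 0.015, 0, 0.06, 0, 0, 0, 0, 0.06, 0, 0, 0, 0]

```text
time_s: 17.55
ee_pos: [432.5, -239.2, 87.8]
tool_rot: [-0.217, -3.132, -0.0]
force: [0.6, 0.4, 1.4]
width: 0.705
grip_force: 0.0
```

Run:
```python
from h import *
print(yaw(),ctrl.read_state()["ee_pos"])
im,d=ctrl.snapshot("wrist");cv2.imwrite("pics/w8.png",im)
for q in turners("wrist",im):print(q)
go(432,-240,60,-8)
```

```text
-7.9266114547113915 [ 432.46282457 -239.1628989    87.78840532]
(array([ 417.3, -241.9]), np.float64(-9.0), array([19.5, 74.3]), (np.float64(313.0), np.float64(189.0)))
shift [ 0.8 -0.8 28.3] spin 0.0013 rad; if spun first: [ 0.8 -0.8 28.3]
```

View pics/w8.png

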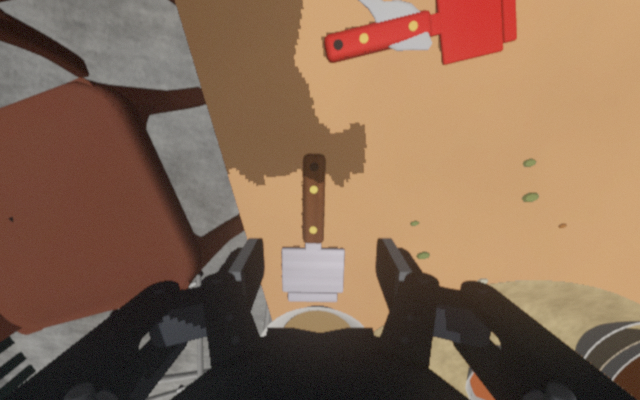

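The turner's handle at (313,198) is about 3 mm off centre to the left. The bowl at (317,320) is just past the blade, so I'll correct, grip and lift straight up.

Call:
carry_out:
  series: [0.06, 0, -0.003, 0.043, 0, 0.05, 0, 0, 0.042, 0, 0.05, 0, 0, 0, 0]

```text
time_s: 17.9
ee_pos: [430.0, -241.2, -0.1]
tool_rot: [-0.217, -3.127, -0.001]
force: [-0.8, 0.4, -0.3]
width: 0.584
grip_force: 0.0
```

Call:
carry_out:
  series: [0.0, 0, 0, 0, 0, 0.0, 0, 0, 0, 0, 0.0, 0, 0, 0, 0, 0.0, 0, 0, 0, 0, 0.0, 0, 0, 0, 0]

```text
time_s: 18.4
ee_pos: [434.3, -243.0, 5.8]
tool_rot: [0.218, 3.13, -0.001]
force: [-0.7, -0.2, 5.6]
width: 0.184
grip_force: 58.9
```

Call:
carry_out:
  series: [0.0, 0, 0, 0, 0, 0.0, 0, 0, -0.03, 0, 0.0, 0, 0, -0.03, 0, 0, 0, 0, -0.03, 0, 0, 0, 0, 0, 0]

```text
time_s: 18.9
ee_pos: [435.7, -243.7, 98.8]
tool_rot: [0.218, 3.125, -0.002]
force: [0.3, -0.4, -1.6]
width: 0.185
grip_force: 59.0
```

Run:
```python
from h import *
print(yaw())
im,d=ctrl.snapshot("wrist");d0=np.load("w3.npy");cv2.imwrite("pics/w9.png",im)
for v in range(170,330,24):print(v,d0[v,312:329].mean().round(1),d[v,312:329].mean().round(1))
go(*tgt(W,14.7,-35,66),66,14.7)
```

```text
-7.969847536255844
170 138.0 138.0
194 137.5 138.6
218 140.9 142.0
242 144.6 146.0
266 148.4 149.7
290 152.3 153.6
314 168.3 169.5
shift [-10.6 540.7  30.8] spin -0.3953 rad; if spun first: [-218.   494.9   30.8]
```

Call:
carry_out:
  series: [0, 0, 0, -0.04, 0, 0, -0.001, 0.0491, 0, 0, 0, -0.001, 0.0491, 0, 0, 0, -0.001, 0.0491, 0, 0, 0, -0.001, 0.0491, 0, 0]

```text
time_s: 19.45
ee_pos: [463.6, -46.5, 133.6]
tool_rot: [0.218, 3.134, 0.001]
force: [1.1, -0.1, -0.3]
width: 0.184
grip_force: 59.0
```

Call:
carry_out:
  series: [0, -0.001, 0.0491, 0, 0, 0, -0.001, 0.0491, 0, 0, 0, -0.001, 0.0491, 0, 0, 0, -0.001, 0.0491, 0, 0, 0, -0.001, 0.0491, 0, 0]

```text
time_s: 19.95
ee_pos: [502.5, 196.0, 133.3]
tool_rot: [-0.218, -3.134, -0.0]
force: [0.9, -0.9, -0.6]
width: 0.19
grip_force: 59.0
```

Call:
carry_out:
  series: [0, -0.001, 0.0491, 0, 0, 0, -0.001, 0.0491, 0, 0, 0, 0, 0, 0, -0.132, 0, 0, 0, 0, -0.132, 0, 0, 0, 0, -0.132]

```text
time_s: 20.45
ee_pos: [517.9, 291.2, 132.7]
tool_rot: [0.413, -3.113, 0.001]
force: [0.1, -0.6, -1.4]
width: 0.182
grip_force: 59.1
```

Call:
carry_out:
  series: [0, 0, 0, 0, 0, 0, 0, 0, 0, 0]

```text
time_s: 20.65
ee_pos: [518.2, 290.8, 133.2]
tool_rot: [0.396, -3.116, 0.0]
force: [-0.6, -0.4, -0.8]
width: 0.187
grip_force: 59.1
```

Run:
```python
from h import *
print(yaw())
im,d=ctrl.snapshot("wrist");d0=np.load("w3.npy");cv2.imwrite("pics/w10.png",im)
for v in range(194,330,24):print(v,d0[v,312:329].mean().round(1),d[v,312:329].mean().round(1))
go(*tgt(W,14.7,-35,68),12,14.7)
```

```text
14.500292321939712
194 137.5 138.8
218 140.9 141.9
242 144.6 146.1
266 148.4 150.0
290 152.3 153.8
314 168.3 169.4
shift [ 1.000e-01 -2.000e-01  1.213e+02] spin -0.0034 rad; if spun first: [ 1.000e-01 -2.000e-01  1.213e+02]
```

Call:
carry_out:
  series: [0, 0, 0, 0.045, -0.003, 0, 0, 0, 0.045, 0, 0, 0, 0, 0.0305, 0, 0, 0, 0, 0, 0, 0, 0, 0, 0, 0]

```text
time_s: 21.2
ee_pos: [518.6, 291.0, 13.5]
tool_rot: [0.405, -3.115, 0.001]
force: [0.3, -0.1, 0.4]
width: 0.188
grip_force: 59.1
```

Run:
```python
from h import *
go(*tgt(W,14.7,-35,68),12,14.7)
```

```text
shift [ 0.4 -0.4  1.5] spin 0.0021 rad; if spun first: [ 0.4 -0.4  1.5]
```

Call:
carry_out:
  series: [0, 0, -0.0004, 0.0015, 0.002, 0, -0.01, 0, 0, 0, 0, -0.01, 0, 0, 0, 0, -0.01, 0, 0, 0, 0, 0, 0, 0, 0]

```text
time_s: 21.7
ee_pos: [549.6, 298.6, 11.9]
tool_rot: [-0.403, 3.114, 0.0]
force: [0.2, 0.2, -0.9]
width: 0.188
grip_force: 59.1
```

Call:
carry_out:
  series: [0, -0.01, 0, 0, 0, 0, -0.01, 0, 0, 0, 0, -0.005, 0, 0, 0, 0, 0, 0, 0, 0]

```text
time_s: 22.1
ee_pos: [572.5, 304.7, 11.3]
tool_rot: [-0.404, 3.115, -0.0]
force: [-0.1, 0.1, -1.8]
width: 0.187
grip_force: 59.1
```

Run:
```python
from h import *
go(*tgt(W,14.7,-35,0),11.8,14.7);print(ctrl.read_state()["force"])
```

```text
shift [-11.9   0.1  -0.5] spin 0.0013 rad; if spun first: [-11.9   0.1  -0.5]
[-0.09905992  0.13162107 -1.84544278]
```

Call:
carry_out:
  series: [0, -0.005, 0, 0, 0, 0, -0.004, 0, 0, 0, 0, 0, 0, 0, 0]

```text
time_s: 22.4
ee_pos: [580.9, 307.1, 11.5]
tool_rot: [-0.404, 3.115, 0.0]
force: [-0.1, 0.1, -0.2]
width: 0.19
grip_force: 59.1
```

Call:
carry_out:
  series: [0, -0.003, 0, 0, 0, 0, 0, 0, 0, 0]

```text
time_s: 22.6
ee_pos: [583.3, 307.7, 11.3]
tool_rot: [0.404, -3.115, 0.0]
force: [-0.5, 0.1, -0.9]
width: 0.188
grip_force: 59.1
```

Call:
carry_out:
  series: [0, -0.003, 0, 0, 0, 0, 0, 0, 0, 0]

```text
time_s: 22.8
ee_pos: [583.6, 307.6, 10.3]
tool_rot: [0.404, -3.11, 0.003]
force: [-8.9, -3.6, 2.3]
width: 0.188
grip_force: 59.4
```

Call:
carry_out:
  series: [0, -0.002, 0, 0, 0, 0, 0, 0, 0, 0]

```text
time_s: 23.0
ee_pos: [583.6, 307.5, 9.6]
tool_rot: [0.404, -3.106, 0.005]
force: [-15.5, -5.1, 4.6]
width: 0.188
grip_force: 59.6
```

It's home. Releasing, lifting clear, then a final check.

Call:
carry_out:
  series: [0.032, 0, 0, 0, 0, 0.032, 0, 0, 0, 0, 0.032, 0, 0, 0, 0, 0.032, 0, 0, 0, 0]

```text
time_s: 23.4
ee_pos: [588.6, 309.2, 11.8]
tool_rot: [-0.404, 3.115, 0.0]
force: [-0.4, -0.2, -0.5]
width: 0.377
grip_force: 0.0
```

Call:
carry_out:
  series: [0.032, 0, 0, -0.02, 0, 0.06, 0, 0, -0.03, 0, 0.06, 0, 0, -0.045, 0, 0.06, 0, 0, -0.045, 0, 0.06, 0, 0, -0.045, 0]

```text
time_s: 23.9
ee_pos: [588.1, 308.9, 198.4]
tool_rot: [-0.404, 3.115, 0.0]
force: [0.7, 0.0, -0.4]
width: 0.705
grip_force: 0.0
```

Call:
carry_out:
  series: [0.06, 0.03, 0, 0, 0, 0.06, 0.03, 0, 0, 0, 0.06, 0, 0, 0, 0, 0.06, 0, 0, 0, 0]

```text
time_s: 24.3
ee_pos: [530.2, 293.9, 197.0]
tool_rot: [-0.405, 3.114, 0.001]
force: [0.2, 0.5, -0.6]
width: 0.702
grip_force: 0.0
```

Run:
```python
from h import *
im,d=ctrl.snapshot("wrist");cv2.imwrite("pics/w11.png",im)
for q in turners("wrist",im):print(q)
for b in [(N,15.9,28),(W,14.7,35),(W,14.7,-35)]:print("expected handle ctr",tgt(b[0],b[1],b[2],9.5).round(1))
t,_=ctrl.snapshot("top")
for q in turners("top",t):print(q)
```

```text
(array([366.6, 302.4]), np.float64(32.4), array([68.2, 27.2]), (np.float64(368.0), np.float64(31.0)))
expected handle ctr [554.8 197.6]
expected handle ctr [557.1 373.1]
expected handle ctr [574.8 305.4]
```

View pics/w11.png

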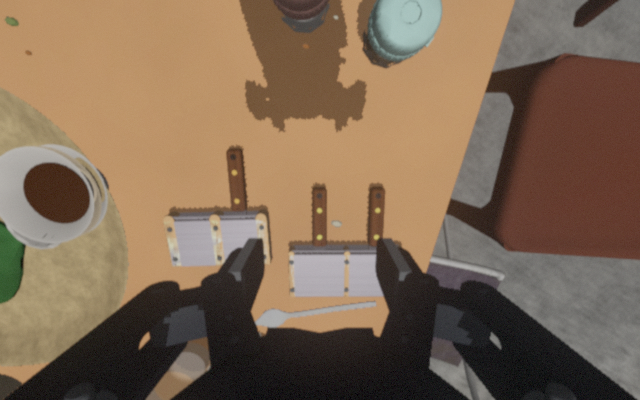

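All three handles, at (236,180), (319,215) and (376,215), stand straight and equally deep in their bays. Handing in.

```bash
python3 -c "
from workcell import ctrl
print(ctrl.sign_off())"
```

```text
the job is handed in; nothing more can be done
None
```

All three turners on the table (one narrow, two wide) are in their matching docks, straight and pushed against the back, and released; I left the shakers and the red look-alike alone and handed the job in, but no verdict came back.

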